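# Lock the collar of the watch holder

## Task

Two small clamping holders with turning lock collars stand on the mat. Lock the wide, low one that has a watch in it: turn its collar clockwise, seen from above, until its pointer stands at the raised locked bar on the rim, and let go. Leave the collar of the narrow, taller, empty holder as it is.

Things in the scene. Friction and masses are not known exactly. Their poses are not given: they have to be found in the camera images.
- watch_holder: Wide, low holder fixed to the mat, origin under its foot on the collar's vertical axis, z up. Round grey base: foot 100 mm, flange 97 mm across, flange top 34 mm up. On it a round, dark, knurled steel collar round a watch with a white dial: 54 mm across, 44 to 70 mm above the mat, to be gripped from above in any direction; under it, 36 to 44 mm up, a 58 mm skirt with the pointer.
- watch_collar (a joint): Angle of the wide holder's collar about its axis, rad: 0 with the pointer at the open mark (small round stud, 5 mm), growing clockwise seen from above, 1.3 with the pointer exactly at the locked bar. Starts at 0 to 0.35; end stops at -0.12 and 1.42. Light friction (0.06 N m); it stays where it is left.
- watch_pointer (a point): Top of the outer tip of the pointer, a steel nose 8 mm wide on the skirt of the wide holder's collar, 35 mm from the axis, 42 mm above the mat. The locked mark it must meet is a raised brass bar, 11 mm long radially and 7 mm wide, top 38 mm above the mat, on the flange 42 mm from the axis, straight along the holder's own -x.
- empty_pointer (a point): The like pointer tip on the other holder, the narrow, taller, empty one, to be left as it is: 26 mm from that holder's axis, 66 mm above the mat. Its foot is 80 mm across, flange 79 mm at 58 mm up, collar 38 mm across with an empty hole, top at 90 mm. The holders' axes are at least 120 mm apart.
Not all that is in view belongs to the job. What is shaped like the watch_holder but green is not meant.

How it is judged:
At the end, for the whole second after the job is handed in: The watch holder's collar is at rest with its pointer within 0.2 rad (11 degrees) of the locked bar, and the collar is released (value of joint watch_collar between 1.1 and 1.5 rad and velocity of joint watch_collar between -0.1 and 0.1 rad/s); the robot touches nothing.
It fails at once if the empty holder's collar is turned (its pointer moves more than 8 mm) (distance of empty_pointer from where it was at the start of the episode above 0.008 m).
It also fails if it takes over 32 s, if anything falls off the work surface, if the arm or the gripper's body presses on something with over 40 N, if the wrist force passes 120 N, or if a joint passes its speed limit or range.

## Robot

A 6-joint arm with a two-finger parallel gripper is mounted at the origin on a cart in front of the work surface, level with it; the furniture and walls round the work are solid. World frame = base frame: x ahead of the robot, y to its left, z up, the work surface at z = 0. Lengths are in m, angles in rad, forces in N, time in s.
With the tool pointing down it reaches from about 0.225 to 0.875 m from the base axis. Payload 3.4 kg.
Tool frame: the origin (TCP) lies on the centre line of the jaws, within the pads' length; the fingertips stand 11 mm ahead of it and the grasp point (between the pads) lies 8 mm behind it; z points along the fingers, y is the line along which they close (so a half turn about z gives the same grasp; the last joint's range is limited). The gripper opens to 85 mm and grips with 20 to 120 N. Pads are 22 mm wide; open, the fingers measure 114 mm over their backs; the gripper's body (76 mm by 85 mm) begins 54 mm behind the grasp point. The pads swing forward as they close: fully open they stand 13 mm farther back than shut.
Start: joints at [-1.331, 0.276, 1.505, -0, 1.361, -0.121], TCP at [0.203, -0.538, 0.242] pointing down, gripper open.
Joint ranges: [-2.89, 2.89], [-0.75, 2.08], [0.22, 2.7], [-1.18, 4.32], [0.11, 2.71], [-2.7, 2.7]. Speed limits (rad/s): [2.57, 2.57, 3.14, 3.14, 3.14, 3.14].

## Interface

Orientations are given as a unit quaternion [w, x, y, z].
In Python, from rig import manip, eyes, job gives the robot as it stands.
- The arm moves only by the tool drive_tool, never from a script. Its argument "rows" is a list of rows, each a list of 3 entries, a list of its own where there are three numbers: the turn, a rotation vector about the world's x, y, z in rad, then the shift along the world's x, y, z in cm, then the finger opening in cm, from 0 to 8.54. A call has 1 to 8 rows; each row shifts and turns the commanded pose from where the row before left it; what a row does not reach is not made up. A row lasts 1/8 s, in which the tool goes at most 62.5 mm and 10.7 degrees, less where a joint would pass 70% of its speed; a pose out of reach is approached as far as the arm can. A call is refused whole if a number of a shift passes 6.25 or a number of a turn 0.188, either way. A call with a gripper value outside its range is refused whole. The fingers move at their own pace and stop on an object; "force" is the grip in N (left out, the last holds). Time passes only in rows, so rows that do not move let the fingers close. It gives the time, the measured TCP pose, the force, the opening and the grip force at its end, in the units of the state.
- manip.get_state(): the state, without advancing time (a new reading comes with each control period).
- eyes.get_image(name): name is "scene" or "top" or "wrist"; returns the picture (420x560x3 uint8, red, green, blue); there is no depth.
- eyes.get_calibration(name): a dict with "camera_matrix" (3x3 intrinsics, pixels), "view" (4x4, takes a point from world to camera coordinates). Camera axes: x right, y up, looking along -z (the intrinsics and any distortion apply to the point x, -y, -z); pixel columns grow to the right and rows downward; lengths in m; the calibration is good to about 2 mm. A picture is of the moment at which its call begins: read the wrist's pose just before it. get_calibration takes no time and is no camera call; for the wrist camera it gives the pose at the moment of the call.
- job.sign_off(): hands the job in; it is judged then, once.
The state is a dict: "clock": time; "qpos": joint angles; "qd": joint speeds; "effort": joint torques, N m; "position": TCP position; "ee_rot": TCP orientation; "contact_force": force on the tool from outside, world axes, zero at the start; "moment": the same for the moment, N m; "width": finger opening in m; "gripper_force": force on a finger pad.
Only numpy, scipy, OpenCV 4.12 (cv2) and the standard library are available. Lean on these libraries where they do the work, as an engineer would, in place of code of your own. Each camera call takes 0.05 s, during which the arm holds its last target. There are 200 camera calls.

## Working session

There is one attempt and no reset: what is moved stays moved. The work goes in short steps, Python scripts to look and compute and a tool call to move; the robot and the scene stay as the last step left them, time stands still between calls to the robot, and variables do not carry over. Pictures are saved under pics/ and viewed, at most 10 in all, crops included, and the job is handed in when it is done.

Besides the shell and the picture viewer there is one more tool, called after ">>>" as name(argument=value, ...) on one line, values as JSON. drive_tool: Moves the arm, as the interface text tells. Its arguments: {"type":"object","properties":{"rows":{"type":"array"},"force":{"type":"number"}},"required":["rows"]}

```bash
mkdir -p pics; cat > h.py <<'E'
import numpy as np, cv2
from rig import manip, eyes, job
def snap(n,f):
    c=eyes.get_calibration(n); im=eyes.get_image(n); cv2.imwrite('pics/'+f,im[:,:,::-1]); return im,c
def ray(c,u,v,z):
    K=np.array(c['camera_matrix']);V=np.array(c['view']);R=V[:3,:3]
    o=-R.T@V[:3,3]; d=np.linalg.inv(K)@[u,v,1]; d=R.T@(d*[1,-1,-1])
    return o+d*(z-o[2])/d[2]
def proj(c,p):
    K=np.array(c['camera_matrix']);V=np.array(c['view']);q=V@np.append(p,1);q=q[:3]*[1,-1,-1];q=K@q
    return q[:2]/q[2]
E
python3 - <<'E'
from h import *
a,c=snap('top','t.png');b,d=snap('scene','s.png')
for x in(c,d):print({k:np.round(v,3).tolist() for k,v in x.items() if k in('camera_matrix','view')}, list(x))
cv2.imwrite('pics/ts.png',cv2.resize(np.vstack([a,b])[:,:,::-1],(448,600*1)) ) if 0 else None
print(manip.get_state())
E
```

```text
{'camera_matrix': [[504.696, 0.0, 274.932], [0.0, 504.696, 203.668], [0.0, 0.0, 1.0]], 'view': [[-0.01, -1.0, 0.001, -0.059], [0.977, -0.009, 0.211, -0.437], [-0.211, 0.003, 0.977, -1.421], [0.0, 0.0, 0.0, 1.0]]} ['camera_matrix', 'view']
{'camera_matrix': [[398.573, 0.0, 280.862], [0.0, 398.573, 214.768], [0.0, 0.0, 1.0]], 'view': [[-0.736, -0.677, 0.001, 0.269], [0.267, -0.289, 0.919, -0.196], [-0.622, 0.677, 0.393, -0.735], [0.0, 0.0, 0.0, 1.0]]} ['camera_matrix', 'view']
{'clock': 0.1, 'qpos': array([-1.33100656e+00,  2.76523111e-01,  1.50601315e+00, -2.94416925e-05,
        1.36072611e+00, -1.21014046e-01]), 'qd': array([ 0.00188138, -0.00229232, -0.00239698,  0.00062979,  0.00032077,
        0.00048119]), 'effort': array([ 1.03030517e-03, -4.17700410e+01, -2.46404940e+01, -2.48930437e-04,
        5.79579355e-03,  3.06789325e-06]), 'position': array([ 0.2028563 , -0.53752922,  0.24152851]), 'ee_rot': array([-8.32532527e-04,  9.83770764e-01,  1.79427941e-01, -6.39206145e-05]), 'contact_force': array([-0.43325039, -0.46169395,  0.23128131]), 'moment': array([0.01254908, 0.0004604 , 0.04472545]), 'gripper_force': 0.0, 'width': 0.08549700586469658}
```

View pics/t.png

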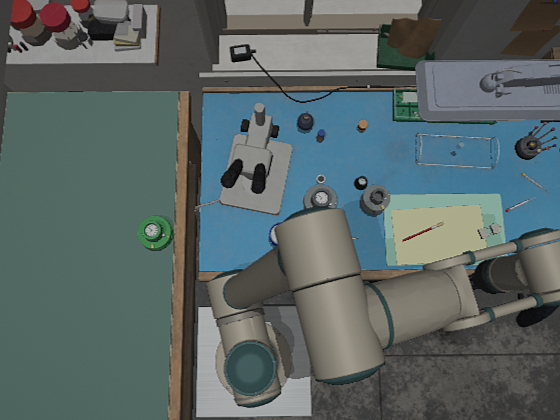

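View pics/s.png

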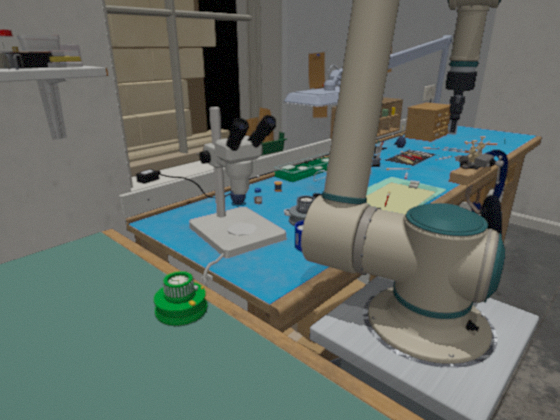

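The top view shows the watch holder with its white dial near (321,199) and the empty holder near (375,200). The green decoy is at (153,231). I'll compute positions and enlarge a crop.

```bash
python3 - <<'E'
from h import *
a=cv2.imread('pics/t.png');c=eyes.get_calibration('top')
print(ray(c,321,199,.07),ray(c,375.5,196,.09),ray(c,362,183,0.02))
cv2.imwrite('pics/tc.png',cv2.resize(a[165:230,285:405],(800,433),interpolation=cv2.INTER_CUBIC))
E
```

```text
[ 0.44423202 -0.19532966  0.07      ] [ 0.44697828 -0.34784542  0.09      ] [ 0.50333038 -0.3240711   0.02      ]
```

View pics/tc.png

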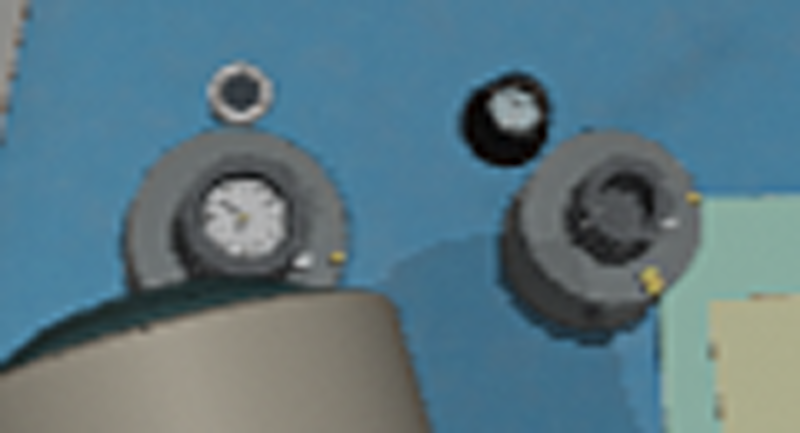

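The open stud is at crop (338,256) and the pointer at (303,262), on the -y side. The locked bar is hidden under the arm. I'll move most of the way over and look with the wrist camera.

>>> drive_tool(rows=[[[0,0,0],[2,3,0],8.5],[[0,0,0],[3,4.3,0],8.5],[[0,0,0],[3,4.3,0],8.5],[[0,0,0],[3,4.3,0],8.5],[[0,0,0],[3,4.3,0],8.5],[[0,0,0],[3,4.3,0],8.5],[[0,0,0],[2,3,0],8.5],[[0,0,0],[0,0,0],8.5]])

```text
clock: 1.1
position: [0.3937, -0.2608, 0.2421]
ee_rot: [-0.001, 0.983, 0.181, -0.0]
contact_force: [-0.4, -0.0, -0.3]
width: 0.0849
gripper_force: 0.0
```

```bash
python3 - <<'E'
from h import *
a,c=snap('wrist','w.png')
s=manip.get_state();print(s['clock'],s['position'],s['qpos'],s['ee_rot'],s['contact_force'])
V=np.array(c['view']);print('cam',-V[:3,:3].T@V[:3,3]); print(proj(c,[.444,-.195,.07]))
c=eyes.get_calibration('top');print('eyepieces',ray(c,258,178,.25),ray(c,258,178,.2))
E
```

```text
1.15 [ 0.39311402 -0.26215977  0.24209646] [-7.35147568e-01  1.21022008e-01  1.70893466e+00 -5.61806728e-04
  1.31210493e+00  4.72409932e-01] [-2.08815682e-05  9.83539423e-01  1.80693316e-01 -3.58152487e-04] [-0.14793777  0.00091155  0.28988535]
cam [ 0.45844036 -0.23744857  0.373534  ]
[234.26407756 116.26238832]
eyepieces [ 0.45953119 -0.02062744  0.25      ] [ 0.47304782 -0.01904656  0.2       ]
```

View pics/w.png

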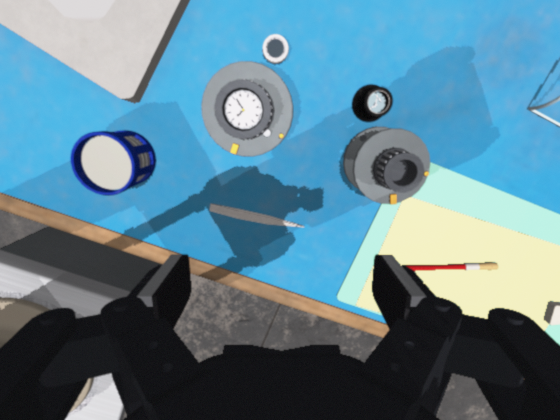

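The wrist view shows the dial at (242,109), the pointer at (267,132), the open stud at (281,136) and the locked bar at (235,148). The mug at (112,160) is clear of the grip. Next I'll refine these positions.

```bash
cat >> h.py <<'E'
def blobs(im,c,box):
    x0,y0,x1,y1=box; r=im[y0:y1,x0:x1]; h=cv2.cvtColor(r,cv2.COLOR_RGB2HSV)
    out={}
    for n,lo,hi,z in(('white',(0,0,195),(180,45,255),.065),('brass',(12,110,120),(35,255,255),.038)):
        k,_,st,ce=cv2.connectedComponentsWithStats(cv2.inRange(h,lo,hi))
        for i in range(1,k):
            if st[i,4]>6:
                zz=.042 if n=='white' and st[i,4]<200 else z
                print(n,st[i,2:5],ce[i]+[x0,y0],np.round(ray(c,*(ce[i]+[x0,y0]),zz),4))
E
python3 - <<'E'
from h import *
im=cv2.imread('pics/w.png')[:,:,::-1].copy();c=eyes.get_calibration('wrist')
blobs(im,c,(195,58,298,162))
h=cv2.cvtColor(im,cv2.COLOR_RGB2HSV)
m=cv2.inRange(h,(0,0,0),(180,70,255));m[:58]=0;m[162:]=0;m[:,:198]=0;m[:,298:]=0
cs,_=cv2.findContours(m,0,1);k=max(cs,key=cv2.contourArea);e=cv2.fitEllipse(cv2.convexHull(k));print(e,ray(c,*e[0],.034))
E
```

```text
white [17  4 51] [275.11764706  59.17647059] [ 0.5078 -0.2132  0.042 ]
white [  36   38 1034] [243.27079304 109.12862669] [ 0.4525 -0.2019  0.065 ]
white [ 7  7 38] [266.89473684 132.94736842] [ 0.4384 -0.2301  0.042 ]
brass [ 4  4 14] [280.71428571 135.5       ] [ 0.4409 -0.2446  0.038 ]
brass [ 8 10 56] [234.30357143 148.17857143] [ 0.4106 -0.2027  0.038 ]
((246.70416259765625, 108.42024993896484), (90.27191162109375, 94.96102142333984), 162.3105010986328) [ 0.4539391  -0.20133857  0.034     ]
```

>>> drive_tool(rows=[[[0,0,0],[2.0,2.0,0],8.5],[[0,0,0],[2.0,2.0,-1],8.5],[[0,0,0],[1.5,1.6,-2],8.5],[[0,0,0],[0.5,0.5,-3],8.5],[[0,0,0],[0,0,-2],8.5],[[0,0,0],[0,0,0],8.5]])

```text
clock: 1.9
position: [0.4515, -0.2024, 0.1607]
ee_rot: [-0.001, 0.984, 0.179, -0.002]
contact_force: [0.2, -0.8, 0.2]
width: 0.0851
gripper_force: 0.0
```

```bash
python3 - <<'E'
from h import *
a,c=snap('wrist','w2.png')
s=manip.get_state();print(s['clock'],s['position'],s['qpos'],s['ee_rot'],s['contact_force'])
q=proj(c,[.4528,-.2017,.067]);print(q)
x,y=q.astype(int);blobs(a,c,(max(x-110,0),max(y-110,0),x+110,y+110))
E
```

```text
1.95 [ 0.4523565  -0.20287257  0.16188855] [-5.61656272e-01  2.20037140e-01  1.79617131e+00 -5.83012409e-04
  1.12686662e+00  6.49852389e-01] [-3.06395348e-04  9.83884677e-01  1.78802469e-01 -7.24404722e-04] [ 0.29545425 -0.39797602  1.22011221]
[279.74973259 209.46114764]
white [ 13  24 161] [172.86335404 106.71428571] [ 0.4942 -0.0975  0.042 ]
white [ 32  33 462] [311.95021645 119.55844156] [ 0.5227 -0.1999  0.065 ]
white [ 63  32 504] [265.90873016 153.01587302] [ 0.489  -0.1773  0.065 ]
white [3 4 8] [247.375 154.375] [ 0.4799 -0.1634  0.042 ]
white [4 5 8] [233.5   167.875] [ 0.4655 -0.1564  0.042 ]
white [ 31  19 212] [286.36320755 192.09433962] [ 0.4669 -0.2018  0.065 ]
white [ 4  6 11] [258.36363636 206.63636364] [ 0.4416 -0.1864  0.042 ]
white [ 91  19 641] [288.21528861 308.34165367] [ 0.3728 -0.2394  0.065 ]
white [4 3 7] [269.42857143 297.85714286] [ 0.3625 -0.2252  0.042 ]
white [ 5  3 11] [284.09090909 300.81818182] [ 0.3643 -0.239   0.042 ]
brass [ 5  5 19] [319.36842105 226.        ] [ 0.4427 -0.2423  0.038 ]
brass [ 9  9 52] [261.82692308 242.48076923] [ 0.4102 -0.2004  0.038 ]
```

View pics/w2.png

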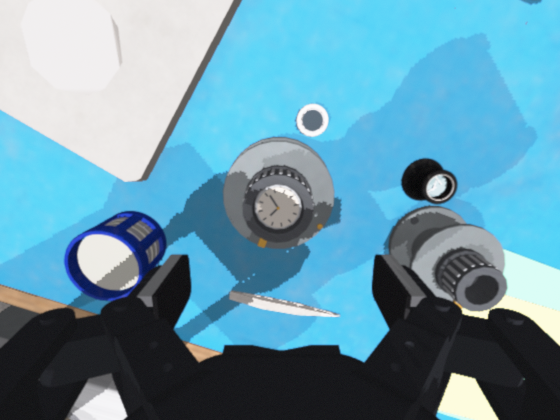

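The dial is at (277,207), within 3 px of the prediction, so the axis is about (0.4525,-0.201). The mug rim at (160,235) needs a clearance check.

```bash
python3 - <<'E'
from h import *
c=eyes.get_calibration('wrist')
for z in(.06,.09,.12):print(ray(c,162,235,z),ray(c,155,225,z))
E
```

```text
[ 0.39769246 -0.12140832  0.06      ] [ 0.40405849 -0.11397121  0.06      ]
[ 0.41308935 -0.12891122  0.09      ] [ 0.41863672 -0.12243052  0.09      ]
[ 0.42848624 -0.13641412  0.12      ] [ 0.43321494 -0.13088983  0.12      ]
```

>>> drive_tool(rows=[[[0,0,-0.18],[0,0.15,0],8.5],[[0,0,-0.18],[0,0,-1],8.5],[[0,0,0],[0,0,-2.5],8.5],[[0,0,0],[0,0,-3],8.5],[[0,0,0],[0,0,-2.2],8.5],[[0,0,0],[0,0,-1.2],8.5],[[0,0,0],[0,0,-0.3],8.5],[[0,0,0],[0,0,0],8.5]])

```text
clock: 2.95
position: [0.4536, -0.2011, 0.061]
ee_rot: [0.0, 1.0, 0.0, 0.001]
contact_force: [-0.9, -0.6, -0.2]
width: 0.085
gripper_force: 0.0
```

>>> drive_tool(rows=[[[0,0,0],[-0.1,0,0],6.5],[[0,0,0],[0,0,0],6.0],[[0,0,0],[0,0,0],5.0],[[0,0,0],[0,0,0],4.5],[[0,0,0],[0,0,0],4.5],[[0,0,0],[0,0,0],4.5]], force=30)

```text
clock: 3.7
position: [0.452, -0.1987, 0.0611]
ee_rot: [-0.001, 1.0, -0.0, 0.0]
contact_force: [-0.0, 5.2, 6.1]
width: 0.0529
gripper_force: 30.4
```

>>> drive_tool(rows=[[[0,0,-0.08],[0,0.15,0],4.5],[[0,0,-0.17],[0,0,0],4.5],[[0,0,-0.17],[0,0,0],4.5],[[0,0,-0.17],[0,0,0],4.5],[[0,0,-0.17],[0,0,0],4.5],[[0,0,-0.17],[0,0,0],4.5],[[0,0,-0.15],[0,0,0],4.5],[[0,0,0],[0,0,0],4.5]])

```text
clock: 4.7
position: [0.4524, -0.1982, 0.0611]
ee_rot: [-0.001, 0.857, -0.514, 0.0]
contact_force: [-0.3, 3.0, 4.3]
width: 0.0528
gripper_force: 30.6
```

Turned 1.08 rad. Now I'll release, rise straight up and check.

>>> drive_tool(rows=[[[0,0,0],[0,0,0],6.5],[[0,0,0],[0,0,0],7.5],[[0,0,0],[0,0,0],8.5],[[0,0,0],[0,0,0],8.5],[[0,0,0],[0,0,2],8.5],[[0,0,0],[0,0,4],8.5],[[0,0,0],[0,0,5],8.5],[[0,0,0],[0,0,3],8.5]])

```text
clock: 5.7
position: [0.4527, -0.1995, 0.2028]
ee_rot: [0.0, 0.858, -0.514, 0.002]
contact_force: [0.3, -0.2, 0.1]
width: 0.0848
gripper_force: 0.0
```

>>> drive_tool(rows=[[[0,0,0],[-1,0,2],8.5],[[0,0,0],[-3,2,0],8.5],[[0,0,0],[-2,1,0],8.5],[[0,0,0],[0,0,0],8.5]])

```text
clock: 6.2
position: [0.3909, -0.1683, 0.2204]
ee_rot: [0.0, 0.858, -0.514, -0.0]
contact_force: [0.1, 0.4, -0.1]
width: 0.0849
gripper_force: 0.0
```

```bash
python3 - <<'E'
from h import *
a,c=snap('wrist','w3.png')
s=manip.get_state();print(s['clock'],s['position'],s['contact_force'])
q=proj(c,[.4525,-.200,.05]);print(q)
x,y=q.astype(int);x0,y0=max(x-75,0),max(y-75,0);blobs(a,c,(x0,y0,x+75,y+75))
cv2.imwrite('pics/w3c.png',cv2.resize(a[y0:y+75,x0:x+75,::-1],None,fx=3.9,fy=3.9,interpolation=cv2.INTER_CUBIC))
E
```

```text
6.25 [ 0.39216727 -0.16914856  0.2205895 ] [-0.12166036 -0.26331834  0.30308103]
[239.56161311 132.03812006]
white [ 26  28 332] [184.49698795  92.40060241] [ 0.5086 -0.2091  0.065 ]
white [  39   40 1186] [236.81871838 132.12900506] [ 0.4532 -0.2003  0.065 ]
white [ 17  16 151] [275.60264901 121.41059603] [ 0.4268 -0.2248  0.042 ]
white [ 11  23 175] [199.96       127.88571429] [ 0.4891 -0.1845  0.042 ]
white [1 7 7] [194. 128.] [ 0.4942 -0.1816  0.042 ]
white [ 7  8 38] [269.10526316 145.78947368] [ 0.4216 -0.2011  0.042 ]
white [ 62  35 705] [236.25673759 166.3106383 ] [ 0.4401 -0.172   0.065 ]
white [13 10 70] [168.07142857 203.08571429] [ 0.4872 -0.099   0.042 ]
brass [ 4  4 16] [270.5  96.5] [ 0.4421 -0.2428  0.038 ]
brass [12 10 72] [278.15277778 150.54166667] [ 0.4113 -0.2009  0.038 ]
```

View pics/w3c.png

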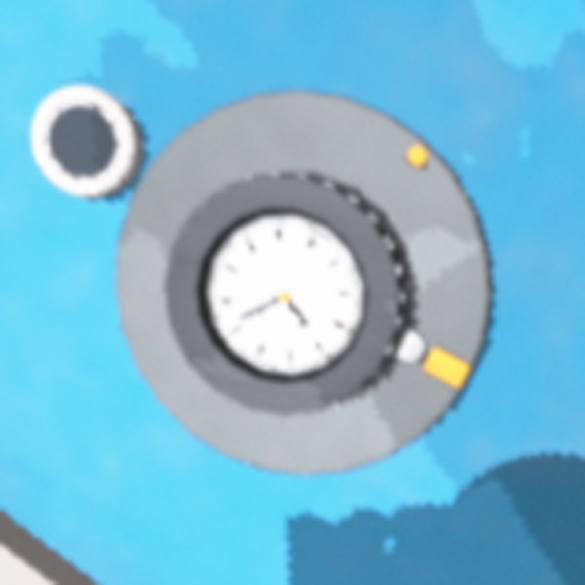

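The pointer at crop (410,347) lines up with the brass locked bar at (446,367). Pointer, bar and axis all lie at y ≈ -0.201, and the gripper is clear, so I'll hand in.

```bash
python3 -c "
from rig import job;print(job.sign_off())"
```

```text
the job is handed in; nothing more can be done
None
```

I turned the watch holder's collar clockwise to the locked bar and released it. The last picture shows the pointer lined up with the bar, the gripper never went near the empty holder, and the job is handed in at about 6.3 s.

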